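Reload the baluster-foot magazine of a bench welding machine

TASK

The magazine drawer of the red bench machine stands open with one spoiled (yellow-topped) baluster foot clamped in its feed track: pull the orange handle of the sprung follower back until its catch holds it, put the spoiled foot in the yellow scrap tray, and stand every good steel foot from the bench in the track, flat on its floor and lying across it. Then press the green pad so that the follower springs closed and presses the row together, and finally push the drawer fully home until it clicks into its detent. Leave the big key, the tin and the hammer where they are.

Things in the scene. Friction and masses are not known exactly. Their poses are not given: they have to be found in the camera images.
- track (a point): Feed track, part of the drawer. Point: on the track floor (30 mm above the bench), midway between its side walls, at the inner face of the fixed end stop. x: into the machine (the drawer's closing way); y: along the track from end stop to follower; z up. 86 mm wide inside (x -43 to +43); side walls 8 mm thick, 20 mm high, end stop 30 mm high; floor runs to y = 225 mm.
- machine: Red bench machine, fixed. Origin on the bench at the middle of its hood's mouth; x into the machine, y as the track's. Hood 200 mm deep (x 0 to 200), 314 mm wide, 150 mm high. With the drawer open the track point is at x = -85, y = -100 mm here.
- follower (a joint): Sprung follower: grey block 78 mm wide, 20 mm thick, top 28 mm above the track floor, sliding along the track. Value (m): end stop to its front face; grows as pulled back, stop at 0.163. Spring towards 0: 7 N at 0, 14 N at 0.155, damped (40 N per m/s; pull slowly). Pulled past 0.156 (aim at 0.160) it rides over the catch (about 3 N more) and is held at about 0.155 when let go.
- follower_grip (a point): Orange upright handle of the follower: 30 mm along the track's x, 16 mm along its y, from 20 to 78 mm above the track floor; point on its middle line, 16 mm below its top, 42 mm behind (+y) the follower's front face; room all round it above 28 mm over the track floor. Axes as the track.
- release_pad (a point): Centre of the top of the green release pad, 30 x 34 mm, 40 mm above the track floor, on the drawer's front ledge near the track's +y end. Axes as the track. Pushed straight down (3.4 N at first, 7 N at the bottom; springs up again) it lets the follower go at about 8 mm; its stop is at 13 mm.
- catch (a joint): How far the green pad is pressed down, m: 0 up, 0.013 at its stop.
- drawer (a joint): How far the magazine drawer stands open, m: 0.13 fully open (its stop), 0 fully home. It slides with 3 N friction; a sprung detent resists from 0.013 to 0.006 with up to about 10 N in all and then draws it on to 0.
- push_tab (a point): Middle of the top edge of the black upright push tab at the drawer's front: 12 mm thick (track x), 80 mm wide (track y), top 58 mm above the track floor. Push its front face (6 mm to -x of this point) along the track's +x. Axes as the track. With the drawer home, that face still stands 45 mm in front of the hood.
- foot0_mid (a point): Good baluster foot 1 of at most 4 (some may be absent): bare steel, 0.15 to 0.3 kg, an upside-down T: a flat bar 80 x 28 x 10 mm (x, y, z) with an upright square stub 18 x 18 mm on its middle, 54 mm high in all, symmetrical end for end. The point is half-way up (27 mm above its underside); x along the bar, z up.
- foot1_mid (a point): Good baluster foot 2 of at most 4 (some may be absent): bare steel, 0.15 to 0.3 kg, an upside-down T: a flat bar 80 x 28 x 10 mm (x, y, z) with an upright square stub 18 x 18 mm on its middle, 54 mm high in all, symmetrical end for end. The point is half-way up (27 mm above its underside); x along the bar, z up.
- foot2_mid (a point): Good baluster foot 3 of at most 4 (some may be absent): bare steel, 0.15 to 0.3 kg, an upside-down T: a flat bar 80 x 28 x 10 mm (x, y, z) with an upright square stub 18 x 18 mm on its middle, 54 mm high in all, symmetrical end for end. The point is half-way up (27 mm above its underside); x along the bar, z up.
- foot3_mid (a point): Good baluster foot 4 of at most 4 (some may be absent): bare steel, 0.15 to 0.3 kg, an upside-down T: a flat bar 80 x 28 x 10 mm (x, y, z) with an upright square stub 18 x 18 mm on its middle, 54 mm high in all, symmetrical end for end. The point is half-way up (27 mm above its underside); x along the bar, z up.
- reject_mid (a point): Spoiled baluster foot: rusty brown with a yellow-painted top, same shape, size and point as the good feet. It starts in the track, against the end stop, clamped by the follower.
- scrap_tray: Yellow open scrap tray, fixed to the bench, 150 x 130 mm outside (x, y), 40 mm high, walls 4 mm, floor 4 mm; origin at the centre of its underside.
- big_key: Big ornamental steel key lying on the bench, about 235 mm long, leave alone; origin on its underside near the middle.
- tin: Tin with a blue band, 70 mm wide, 110 mm high, standing on the bench, leave alone; origin at the centre of its underside.
- hammer: Hammer lying on the bench, leave alone; origin on its underside.
There are look-alikes about, which are no part of the job. What is shaped like the part that bears foot1_mid but blue is not meant.

How it is judged:
By the outcome, as a careful person would: the job done as asked, in the order asked, and still so for the second after the job is handed in, with the robot touching nothing.
Of foot0, foot1, foot2, foot3 only 2 to 4 are there at a start; the rules pass over those that are not, and their reading is None.
At some moment in a run one of foot0, foot1, foot2, foot3 may be knocked a few centimetres aside while the robot is not near it.
Once in a run the grip may slacken for a moment while it holds something.
It also fails if it takes over 210 s, if anything falls off the work surface, if the arm or the gripper's body presses on something with over 40 N, if the wrist force passes 120 N, or if a joint passes its speed limit or range.

ROBOT

A 6-joint arm with a two-finger parallel gripper is mounted at the origin on the work surface. World frame = base frame: x ahead of the robot, y to its left, z up, the work surface at z = 0. Lengths are in m, angles in rad, forces in N, time in s.
With the tool pointing down it reaches from about 0.375 to 0.975 m from the base axis. Payload 3.8 kg.
Tool frame: the origin (TCP) lies on the mounting face of the last link; the fingertips stand 166 mm ahead of it and the grasp point (between the pads) lies 147 mm ahead of it (robot.grasp_offset is the distance from the TCP to the grasp point, in m); z points along the fingers, y is the direction in which the jaws open and shut (so a half turn about z gives the same grasp; the last joint's range is limited). The gripper opens to 88 mm and grips with 3 to 60 N. Pads are 18 mm wide; open, the fingers measure 123 mm over their backs; the gripper's body (75 mm by 187 mm) begins 45 mm behind the grasp point.
Start: joints at [-1.149, 0.264, 1.604, -0, 1.274, -0.037], TCP at [0.299, -0.605, 0.405] pointing down, gripper open.
Joint ranges: [-2.63, 2.63], [-0.94, 2.18], [0.31, 2.57], [-1.31, 4.45], [0, 2.66], [-2.55, 2.55]. Speed limits (rad/s): [2.57, 2.57, 3.14, 3.14, 3.14, 3.14].

INTERFACE

Orientations are given as a unit quaternion [x, y, z, w].
In Python, from station import robot gives the robot as it stands. The module is installed in compiled form; this text tells all that it offers.
- The arm moves only by the tool apply_moves, never from a script. Its argument "motion" is text: rows parted by semicolons, each of 7 numbers parted by spaces: the shift along the world's x, y, z in cm, then the turn, a rotation vector about the world's x, y, z in rad, then the closure in counts, from 0 (fully open) to 255 (shut). In form: dx dy dz ax ay az gripper; .... A call has 1 to 12 rows; each row shifts and turns the commanded pose from where the row before left it; what a row does not reach is not made up. A row lasts 1/12 s, in which the tool goes at most 41.7 mm and 7.16 degrees, less where a joint would pass 70% of its speed; a pose out of reach is approached as far as the arm can. A call with a gripper value outside its range is refused whole. The fingers move at their own pace and stop on an object; "squeeze" is the grip in N (left out, the last holds). Time passes only in rows, so rows that do not move let the fingers close. It gives the time, the measured TCP pose, the force and the opening at its end, in the units of the state.
- robot.get_state(): the state, without advancing time (a new reading comes with each control period).
- robot.read_camera(name): name is "side" or "top" or "wrist"; returns (picture, depth): 420x560x3 uint8, red, green, blue; 420x560 float32, m along the optical axis (not along the pixel's ray), 0 where there is no reading.
- robot.get_calibration(name): a dict with "fovy" (degrees; the focal length in pixels is half the picture's height over the tangent of half this angle, whatever the lens; pixels are square), "cx", "cy" (the principal point, pixels), "R" (3x3) and "t" (3): a world point X has camera coordinates R X + t. Camera axes: x right, y down, z forward; pixel columns grow to the right and rows downward; lengths in m; the calibration is good to about 2 mm. A picture is of the moment at which its call begins: read the wrist's pose just before it. get_calibration takes no time and is no camera call; for the wrist camera it gives the pose at the moment of the call.
- robot.close_job(): hands the job in, once; it reports no verdict.
The state is a dict: "time_s": time; "joint_pos": joint angles; "dq": joint speeds; "tau": joint torques, N m; "eef_pos": TCP position; "ee_rot": TCP orientation; "contact_force": force on the tool from outside, world axes, zero at the start; "moment": the same for the moment, N m; "gripper_width": opening from 0.0 (shut) to 1.0 (fully open).
Only numpy, scipy, OpenCV 4.12 (cv2) and the standard library are available. Lean on these libraries where they do the work, as an engineer would, in place of code of your own. Each camera call takes 0.05 s, during which the arm holds its last target. There are 200 camera calls.

## Working session

There is one attempt and no reset: what is moved stays moved. The work goes in short steps, Python scripts to look and compute and a tool call to move; the robot and the scene stay as the last step left them, time stands still between calls to the robot, and variables do not carry over. Pictures are saved under pics/ and viewed, about 12 in all and at most 16, crops included, and the job is handed in when it is done.

Besides the shell and the picture viewer there is one more tool, called in YAML: its name, and indented under it one key for each argument. apply_moves: Moves the arm, as the interface text tells. Its arguments: {"type":"object","properties":{"motion":{"type":"string"},"squeeze":{"type":"number"}},"required":["motion"]}

```bash
mkdir -p pics; cat > h.py <<'E'
import numpy as np, cv2
from station import robot
def shot(name):
    c=robot.get_calibration(name); im,d=robot.read_camera(name)
    return im,d,c
def save(im,fn): cv2.imwrite('pics/'+fn,cv2.cvtColor(im,cv2.COLOR_RGB2BGR))
def cloud(d,c):
    h,w=d.shape; f=h/2/np.tan(np.radians(c['fovy'])/2)
    u,v=np.meshgrid(np.arange(w),np.arange(h))
    P=np.stack([(u-c['cx'])/f*d,(v-c['cy'])/f*d,d],-1)
    P=(P-np.array(c['t']))@np.array(c['R']); P[d==0]=np.nan
    return P
E
python3 - <<'E'
from h import *
for n in('top','side'):
    im,d,c=shot(n); save(cv2.resize(im,(800,600)),n+'0.png'); np.savez(n+'0.npz',im=im,d=d,P=cloud(d,c)); print(n,c)
print(robot.get_state())
E
```

```text
top {'fovy': 53.711474799808364, 'cx': 284.76242532483974, 'cy': 202.28236908205096, 'R': array([[ 0.02276738, -0.99970565,  0.0083827 ],
       [-0.99840224, -0.02316985, -0.05153764],
       [ 0.05171669, -0.00719593, -0.99863587]]), 't': array([-0.01457768,  0.57274833,  1.15095383])}
side {'fovy': 51.96308888215101, 'cx': 276.76607218807186, 'cy': 215.7829516556714, 'R': array([[-0.96672031, -0.25531666,  0.01628654],
       [-0.20639768,  0.74071284, -0.63933128],
       [ 0.15116828, -0.62141603, -0.76875891]]), 't': array([0.5778132 , 0.18053158, 1.22350481])}
{'time_s': 0.1, 'joint_pos': array([-1.14892005e+00,  2.64661693e-01,  1.60521501e+00,  1.12629872e-05,
        1.27370496e+00, -3.68660184e-02]), 'dq': array([-0.00034886,  0.00044696, -0.00264491,  0.00026838, -0.00036387,
       -0.00232904]), 'tau': array([ 3.03891820e-04, -5.03616321e+01, -3.58071041e+01,  7.31099839e-02,
        2.32574204e-02, -6.99982843e-05]), 'eef_pos': array([ 0.2988001 , -0.60492424,  0.40353516]), 'ee_rot': array([ 9.73809461e-01,  2.27363464e-01, -1.84983388e-04, -9.77164662e-04]), 'contact_force': array([ 0.461771  ,  0.35101196, -0.58426053]), 'moment': array([ 0.03747561, -0.02329029,  0.0210135 ]), 'gripper_width': 0.9980147625673648}
```

View pics/top0.png

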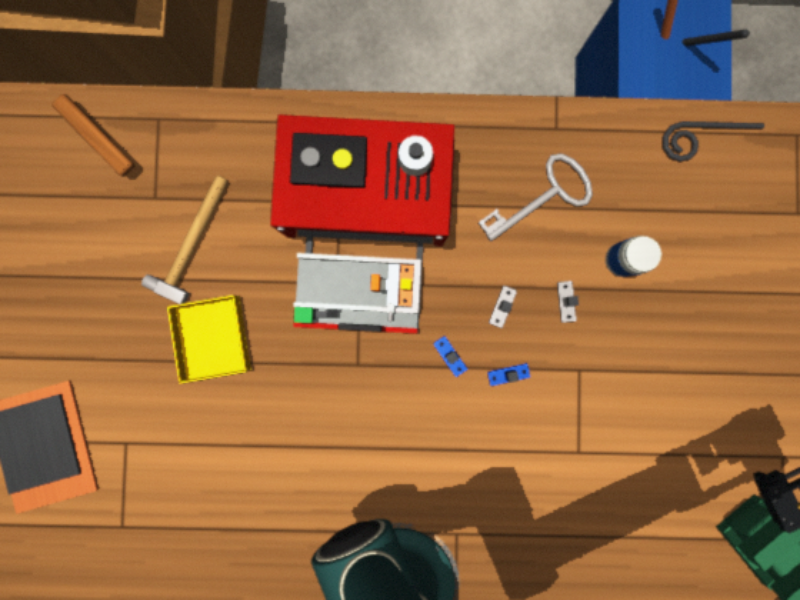

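View pics/side0.png

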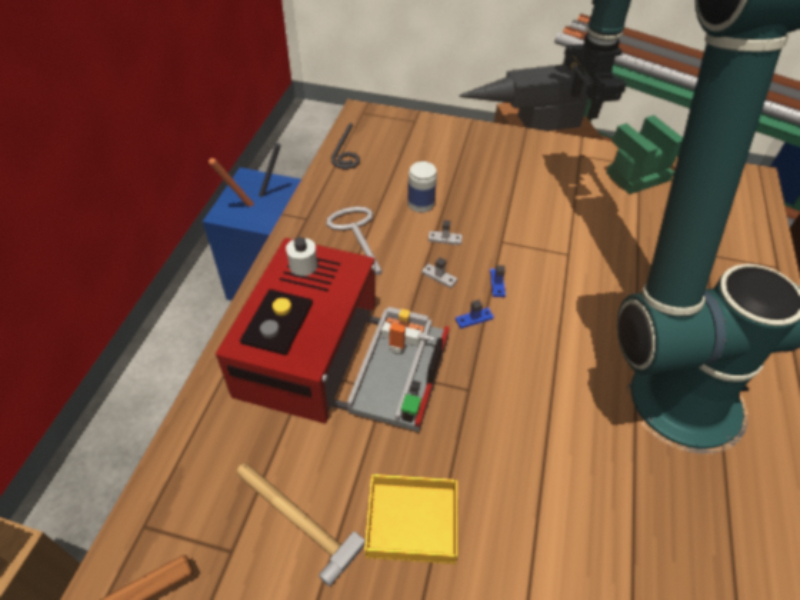

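The top view shows two silver feet at (503,306) and (568,301). Two blue look-alikes are at (451,356) and (509,375). The spoiled foot is at (406,284), the orange handle at (376,283), the pad at (304,314) and the tray at (208,339). Next I'll measure these and confirm with a crop.

```bash
python3 - <<'E'
from h import *
z=np.load('top0.npz'); im,P=z['im'],z['P']
save(cv2.resize(im[160:280,190:420],(800,417),interpolation=cv2.INTER_CUBIC),'crop0.png')
hsv=cv2.cvtColor(im,cv2.COLOR_RGB2HSV)
Z=P[...,2]
def reg(name,m,lo,hi,box):
    x0,y0,x1,y1=[int(.7*b) for b in box]; mm=np.zeros_like(m); mm[y0:y1,x0:x1]=m[y0:y1,x0:x1]
    mm&=(Z>lo)&(Z<hi); p=P[mm]
    r=cv2.minAreaRect((p[:,:2]*1000).astype(np.float32)); print(name,len(p),p.mean(0).round(4),np.percentile(p[:,2],[5,50,95]).round(4),'rect',np.round(r[0],1),np.round(r[1],1),round(r[2],1))
T=np.ones(Z.shape,bool)
reg('foot A',T,.004,.09,(485,280,520,332)); reg('A stub',T,.04,.09,(485,280,520,332))
reg('foot B',T,.004,.09,(550,272,585,328)); reg('B stub',T,.04,.09,(550,272,585,328))
reg('blue1',T,.004,.09,(430,332,470,380));reg('blue2',T,.004,.09,(484,360,534,390))
reg('tray',T,.025,.06,(160,285,260,390))
yel=(hsv[...,0]>20)&(hsv[...,0]<35)&(hsv[...,1]>150)
reg('reject top',T,.076,.1,(396,262,418,310))
reg('handle',T,.095,.12,(360,265,392,305))
gr=(hsv[...,0]>45)&(hsv[...,0]<75)&(hsv[...,1]>150)
reg('pad',gr,.06,.09,(285,300,320,330))
reg('tab',T,.08,.1,(320,312,420,338))
reg('walls',T,.045,.053,(285,245,425,320))
reg('hoodtop',(hsv[...,1]>150),.14,.16,(260,100,460,250))
E
```

```text
foot A 307 [ 0.5423 -0.1893  0.0172] [0.0046 0.0098 0.0543] rect [ 543.  -188.3] [90.  66.9] 4.9
A stub 55 [ 0.543  -0.1893  0.0524] [0.0461 0.0528 0.0574] rect [ 543.  -190.2] [18.9 18.7] 67.1
foot B 317 [ 0.5564 -0.3158  0.0178] [0.0055 0.0101 0.0545] rect [ 558.6 -314.4] [ 65.1 100. ] 83.0
B stub 55 [ 0.5562 -0.3162  0.0529] [0.0448 0.0536 0.0572] rect [ 556.4 -316.9] [17.3 20.7] 11.1
blue1 298 [ 0.4438 -0.0871  0.017 ] [0.0049 0.01   0.0546] rect [443.8 -88.5] [81.2 75. ] 24.6
blue2 302 [ 0.4107 -0.2021  0.018 ] [0.0057 0.0097 0.0547] rect [ 413.4 -201.3] [87.3 54.5] 88.6
tray 551 [0.4788 0.3949 0.0349] [0.0255 0.0367 0.042 ] rect [488.5 391.4] [195.  142.9] 11.4
reject top 53 [0.5786 0.0032 0.0834] [0.08   0.0836 0.0859] rect [579.2   2.7] [18.5 18.8] 88.1
handle 78 [0.5793 0.0583 0.1065] [0.1024 0.1066 0.1098] rect [579.2  58.5] [28.8 15.7] 1.5
pad 110 [0.5178 0.1905 0.0691] [0.0645 0.0694 0.0727] rect [517.  190.9] [24.1 30. ] 1.2
tab 138 [0.4965 0.0854 0.0868] [0.0831 0.0869 0.0901] rect [496.6  86.2] [79.3 11.9] 88.0
walls 536 [0.5792 0.0945 0.0494] [0.0459 0.0495 0.0524] rect [572.4  95.7] [237.2 118.9] 88.2
hoodtop 7195 [0.7538 0.0763 0.1515] [0.1482 0.1515 0.1547] rect [765.5  83.1] [314.2 201.1] 88.2
```

View pics/crop0.png

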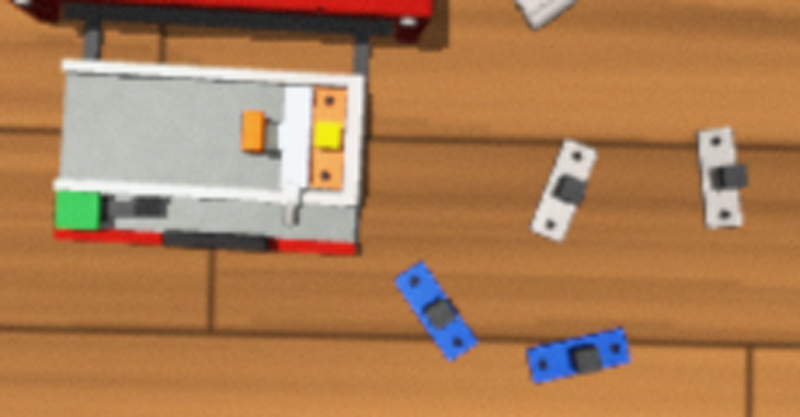

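The crop confirms silver feet at crop pixels (565,190) and (722,178) (two only), the blue ones excluded, and the spoiled foot with its yellow top in the track. The hood, reject and handle positions all agree: the track point is about (0.5775, -0.011) with yaw about -1.8°.

apply_moves:
  motion: "1.4 3.32 0 0 0 -0.041 0;1.4 3.32 0 0 0 -0.041 0;1.4 3.32 0 0 0 -0.041 0;1.4 3.32 0 0 0 -0.041 0;1.4 3.32 0 0 0 -0.041 0;1.4 3.32 0 0 0 -0.041 0;1.4 3.32 0 0 0 -0.041 0;1.4 3.32 0 0 0 -0.041 0;1.4 3.32 0 0 0 -0.041 0;1.4 3.32 0 0 0 -0.041 0;1.4 3.32 0 0 0 -0.041 0;1.4 3.32 0 0 0 -0.041 0"
  squeeze: 30

```text
time_s: 1.1
eef_pos: [0.467, -0.205, 0.4044]
ee_rot: [1.0, -0.018, -0.0, -0.0]
contact_force: [0.5, -1.1, -0.1]
gripper_width: 1.002
```

```bash
cat >> h.py <<'E'
from scipy.spatial.transform import Rotation as Ro
TR=np.array([.5775,-.011]); th=np.radians(-1.8); EX=np.array([np.cos(th),np.sin(th)]); EY=np.array([-np.sin(th),np.cos(th)])
def st():
    s=robot.get_state(); R=Ro.from_quat(s['ee_rot']).as_matrix()
    print('t',s['time_s'],'tcp',np.round(s['eef_pos'],4),'grasp',np.round(s['eef_pos']+.147*R[:,2],4),'jawdir',round(np.degrees(np.arctan2(R[1,1],R[0,1])),2),'tilt',R[:2,2].round(4),'F',np.round(s['contact_force'],1),'w',round(s['gripper_width']*88,1),'j',np.round(s['joint_pos'],2))
    return s
E
python3 - <<'E'
from h import *
st()
z=np.load('top0.npz'); im,P=z['im'],z['P']; Z=P[...,2]
hsv=cv2.cvtColor(im,cv2.COLOR_RGB2HSV)
yel=(hsv[...,0]>24)&(hsv[...,0]<34)&(hsv[...,1]>180)
yel[:, 190:]=0; yel[:200]=0;yel[275:]=0
p=P[yel&(Z>.02)&(Z<.05)]; print('tray',cv2.minAreaRect((p[:,:2]*1000).astype(np.float32)),len(p))
for n,b in dict(A=(485,280,522,334),B=(552,272,585,330)).items():
    x0,y0,x1,y1=[int(.7*v) for v in b]; m=np.zeros(Z.shape,bool); m[y0:y1,x0:x1]=1
    w=(hsv[...,1]<70)&(hsv[...,2]>110)&m&(Z>.004)&(Z<.016)
    r=cv2.minAreaRect((P[w][:,:2]*1000).astype(np.float32)); print(n,r)
E
```

```text
t 1.1 tcp [ 0.467  -0.205   0.4044] grasp [ 0.467  -0.205   0.2574] jawdir -92.03 tilt [-0.0004  0.0002] F [ 0.5 -1.1 -0.1] w 88.2 j [-0.46 -0.05  1.95  0.    1.24  1.14]
tray ((467.4366455078125, 381.011962890625), (147.71920776367188, 130.4278106689453), 11.148842811584473) 241
A ((544.001220703125, -190.5240478515625), (28.469038009643555, 80.85814666748047), 69.68190002441406)
B ((556.3138427734375, -316.862548828125), (79.21182250976562, 28.478479385375977), 5.708820819854736)
```

apply_moves:
  motion: "1.13 2.64 0 0 0 0 140;1.13 2.64 0 0 0 0 140;1.13 2.64 0 0 0 0 140;1.13 2.64 0 0 0 0 140;1.13 2.64 0 0 0 0 140;1.13 2.64 0 0 0 0 140;1.13 2.64 0 0 0 0 140;1.13 2.64 0 0 0 0 140;1.13 2.64 0 0 0 0 140;1.13 2.64 0 0 0 0 140;0 0 -4 0 0 0 140;0 0 -4 0 0 0 140"

```text
time_s: 2.1
eef_pos: [0.5819, 0.0591, 0.3269]
ee_rot: [1.0, -0.015, 0.004, -0.0]
contact_force: [0.0, 0.3, -1.9]
gripper_width: 0.451
```

```bash
python3 - <<'E'
from h import *
st(); im,d,c=shot('wrist'); save(cv2.resize(im,(800,600)),'w1.png')
E
```

```text
t 2.1 tcp [0.5819 0.0591 0.3269] grasp [0.5831 0.0592 0.1799] jawdir -91.74 tilt [0.0078 0.0006] F [ 0.   0.3 -1.9] w 39.7 j [0.06 0.15 1.89 0.   1.1  1.66]
```

View pics/w1.png

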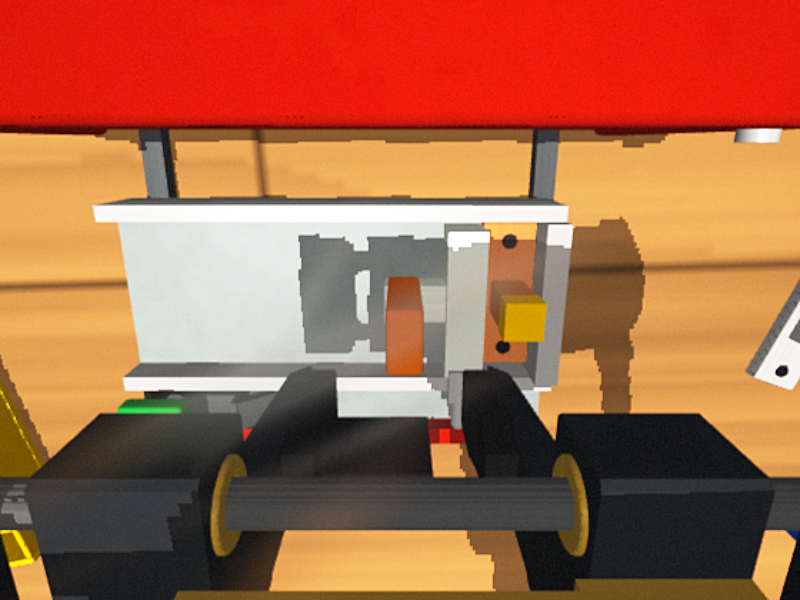

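The wrist view shows the orange handle at (403,325), midway between the fingertips at (310,380) and (490,380), so it is aligned. Descending and gripping.

apply_moves:
  motion: "0 0 -2.2 0 0 0 140;0 0 -2.2 0 0 0 140;0 0 -2.2 0 0 0 140;0 0 -2 0 0 0 140;0 0 0 0 0 0 140;0 0 0 0 0 0 255;0 0 0 0 0 0 255;0 0 0 0 0 0 255;0 0 0 0 0 0 255;0 0 0 0 0 0 255;0 0 0 0 0 0 255"
  squeeze: 40

```text
time_s: 3.07
eef_pos: [0.5809, 0.0572, 0.2407]
ee_rot: [1.0, -0.017, 0.002, -0.0]
contact_force: [-0.9, -0.4, 6.5]
gripper_width: 0.178
```

```bash
python3 -c "
from h import *
st()"
```

```text
t 3.0667 tcp [0.5809 0.0572 0.2407] grasp [0.5813 0.0572 0.0937] jawdir -91.9 tilt [0.0033 0.0001] F [-0.9 -0.4  6.5] w 15.6 j [ 0.06  0.25  1.95 -0.    0.94  1.66]
```

apply_moves:
  motion: "0.017 0.55 0 0 0 0 255;0.017 0.55 0 0 0 0 255;0.017 0.55 0 0 0 0 255;0.017 0.55 0 0 0 0 255;0.017 0.55 0 0 0 0 255;0.017 0.55 0 0 0 0 255;0.017 0.55 0 0 0 0 255;0.017 0.55 0 0 0 0 255;0.017 0.55 0 0 0 0 255;0.017 0.55 0 0 0 0 255;0.017 0.55 0 0 0 0 255;0.017 0.55 0 0 0 0 255"

```text
time_s: 4.07
eef_pos: [0.5829, 0.1208, 0.2406]
ee_rot: [1.0, -0.016, 0.001, 0.003]
contact_force: [-0.3, -12.8, 7.8]
gripper_width: 0.176
```

apply_moves:
  motion: "0.017 0.55 0 0 0 0 255;0.017 0.55 0 0 0 0 255;0.017 0.55 0 0 0 0 255;0.017 0.55 0 0 0 0 255;0.017 0.55 0 0 0 0 255;0.017 0.55 0 0 0 0 255;0.017 0.55 0 0 0 0 255;0.017 0.55 0 0 0 0 255;0.017 0.55 0 0 0 0 255;0.017 0.55 0 0 0 0 255;0.01 0.3 0 0 0 0 255;0 0 0 0 0 0 255"

```text
time_s: 5.07
eef_pos: [0.5848, 0.1778, 0.2406]
ee_rot: [1.0, -0.016, 0.001, 0.004]
contact_force: [-0.9, -15.3, 9.1]
gripper_width: 0.176
```

```bash
python3 -c "
from h import *
st()"
```

```text
t 5.0667 tcp [0.5848 0.1778 0.2406] grasp [0.585  0.1767 0.0936] jawdir -91.83 tilt [ 0.0017 -0.0072] F [ -0.9 -15.3   9.1] w 15.5 j [ 0.26  0.29  1.89 -0.01  0.96  1.86]
```

apply_moves:
  motion: "0.015 0.4 0 0 0 0 255;0.015 0.4 0 0 0 0 255;0.01 0.35 0 0 0 0 255;0 0.15 0 0 0 0 255;0 0 0 0 0 0 255;0 0 0 0 0 0 255"

```text
time_s: 5.57
eef_pos: [0.5852, 0.1914, 0.2405]
ee_rot: [1.0, -0.016, 0.001, 0.003]
contact_force: [-0.5, -13.4, 9.3]
gripper_width: 0.181
```

```bash
python3 -c "
from h import *
st()"
```

```text
t 5.5667 tcp [0.5852 0.1914 0.2405] grasp [0.5855 0.1906 0.0935] jawdir -91.84 tilt [ 0.002  -0.0056] F [ -0.5 -13.4   9.3] w 15.9 j [ 0.28  0.3   1.88 -0.01  0.96  1.88]
```

apply_moves:
  motion: "0 -0.2 0 0 0 0 255;0 -0.2 0 0 0 0 255;0 -0.2 0 0 0 0 255;0 -0.1 0 0 0 0 255;0 0 0 0 0 0 255;0 0 0 0 0 0 255;0 0 0 0 0 0 255"

```text
time_s: 6.15
eef_pos: [0.585, 0.1849, 0.2406]
ee_rot: [1.0, -0.016, 0.001, 0.002]
contact_force: [0.6, -11.2, 7.5]
gripper_width: 0.179
```

```bash
python3 -c "
from h import *
st()"
```

```text
t 6.15 tcp [0.585  0.1849 0.2406] grasp [0.5853 0.1842 0.0936] jawdir -91.86 tilt [ 0.0018 -0.0044] F [  0.6 -11.2   7.5] w 15.7 j [ 0.27  0.3   1.88 -0.01  0.96  1.87]
```

apply_moves:
  motion: "0 -0.15 0 0 0 0 255;0 -0.15 0 0 0 0 255;0 0 0 0 0 0 255;0 0 0 0 0 0 255"

```text
time_s: 6.48
eef_pos: [0.5849, 0.1839, 0.2406]
ee_rot: [1.0, -0.017, 0.001, 0.0]
contact_force: [-0.8, -1.1, 5.8]
gripper_width: 0.178
```

```bash
python3 -c "
from h import *
st()"
```

```text
t 6.4833 tcp [0.5849 0.1839 0.2406] grasp [0.5853 0.1838 0.0936] jawdir -91.9 tilt [ 0.0025 -0.0002] F [-0.8 -1.1  5.8] w 15.7 j [ 0.26  0.3   1.89 -0.    0.96  1.87]
```

The catch holds the follower: the side force fell to about 1 N. Next is the spoiled foot.

apply_moves:
  motion: "0 0 0 0 0 0 140;0 0 0 0 0 0 140;0 0 0 0 0 0 140;0 0 3 0 0 0 140;0 0 4 0 0 0 140;-0.1 -3 0 0 0 0 140;-0.1 -3 0 0 0 0 140;-0.1 -3 0 0 0 0 140;-0.1 -3 0 0 0 0 140;-0.1 -3 0 0 0 0 140;-0.1 -3 0 0 0 0 140;0 0 0 0 0 0 140"

```text
time_s: 7.48
eef_pos: [0.5777, 0.0003, 0.3083]
ee_rot: [1.0, -0.018, -0.0, 0.001]
contact_force: [0.3, -0.3, -0.1]
gripper_width: 0.455
```

```bash
python3 - <<'E'
from h import *
st(); im,d,c=shot('wrist'); save(cv2.resize(im,(800,600)),'w2.png')
P=cloud(d,c);p=P[(P[...,2]>.078)&(P[...,2]<.092)&(abs(P[...,0]-.578)<.03)&(abs(P[...,1])<.03)]
print(len(p),p.mean(0),cv2.minAreaRect((p[:,:2]*1000).astype(np.float32)))
E
```

```text
t 7.4833 tcp [5.777e-01 3.000e-04 3.083e-01] grasp [ 0.5776 -0.      0.1613] jawdir -92.09 tilt [-0.0008 -0.0019] F [ 0.3 -0.3 -0.1] w 40.0 j [-0.04  0.16  1.91 -0.    1.07  1.57]
950 [0.57955109 0.00079606 0.08246259] ((578.8865356445312, 0.9058284759521484), (18.55305290222168, 18.911989212036133), 88.0974349975586)
```

View pics/w2.png

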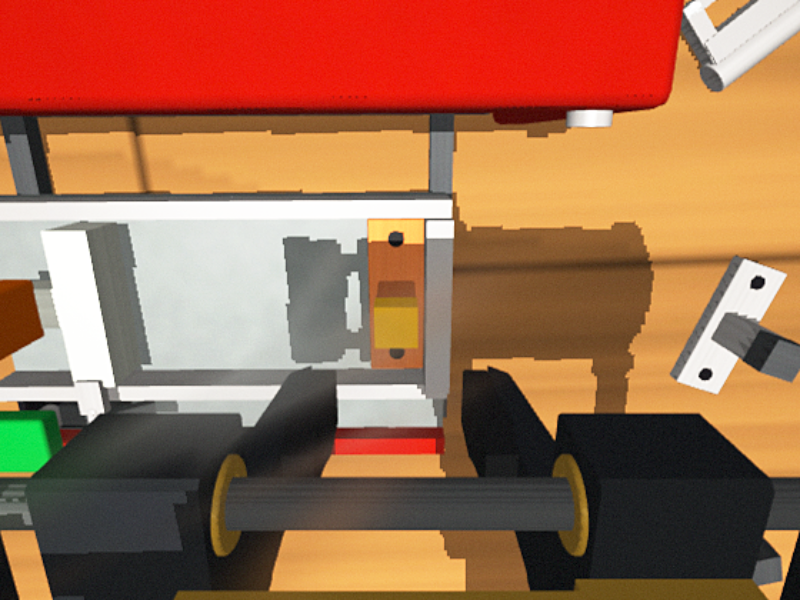

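The follower stays back at (75,300), and the spoiled foot's yellow top at (397,320) is between the fingers. Descend and grip it.

apply_moves:
  motion: "0.1 0.1 -2 0 0 0 140;0 0 -2 0 0 0 140;0 0 -2 0 0 0 140;0 0 -2 0 0 0 140;0 0 0 0 0 0 140;0 0 0 0 0 0 255;0 0 0 0 0 0 255;0 0 0 0 0 0 255;0 0 0 0 0 0 255;0 0 0 0 0 0 255"
  squeeze: 45

```text
time_s: 8.37
eef_pos: [0.579, 0.0055, 0.2286]
ee_rot: [1.0, -0.017, -0.0, -0.0]
contact_force: [0.7, 0.7, -0.8]
gripper_width: 0.2
```

apply_moves:
  motion: "0 0 1 0 0 0 255;0 0 2 0 0 0 255;0 0 2.5 0 0 0 255;0 0 2.5 0 0 0 255;0 0 0 0 0 0 255"

```text
time_s: 8.78
eef_pos: [0.5813, 0.0052, 0.3149]
ee_rot: [1.0, -0.017, 0.005, -0.0]
contact_force: [0.7, -0.9, -1.0]
gripper_width: 0.201
```

```bash
python3 -c "
from h import *
st()"
```

```text
t 8.7833 tcp [0.5813 0.0052 0.3149] grasp [0.5827 0.0052 0.168 ] jawdir -91.91 tilt [ 0.0098 -0.0001] F [ 0.7 -0.9 -1. ] w 17.7 j [-0.03  0.16  1.9   0.    1.07  1.57]
```

apply_moves:
  motion: "0 0 3 0 0 0 255;-0.95 3.13 0 0 0 0 255;-0.95 3.13 0 0 0 0 255;-0.95 3.13 0 0 0 0 255;-0.95 3.13 0 0 0 0 255;-0.95 3.13 0 0 0 0 255;-0.95 3.13 0 0 0 0 255;-0.95 3.13 0 0 0 0 255;-0.95 3.13 0 0 0 0 255;-0.95 3.13 0 0 0 0 255;-0.95 3.13 0 0 0 0 255;-0.95 3.13 0 0 0 0 255"

```text
time_s: 9.78
eef_pos: [0.4735, 0.3507, 0.3378]
ee_rot: [1.0, -0.017, -0.001, 0.0]
contact_force: [0.7, -1.0, -1.8]
gripper_width: 0.199
```

apply_moves:
  motion: "-0.95 3.13 0 0 0 0 255;0 0 0 0 0 0 255;0 0 0 0 0 0 255"

```text
time_s: 10.03
eef_pos: [0.4641, 0.382, 0.3377]
ee_rot: [1.0, -0.015, -0.001, 0.001]
contact_force: [0.4, -0.4, -2.2]
gripper_width: 0.201
```

```bash
python3 - <<'E'
from h import *
st(); im,d,c=shot('wrist'); save(cv2.resize(im,(800,600)),'w3.png')
E
```

```text
t 10.0333 tcp [0.4641 0.382  0.3377] grasp [0.4639 0.3819 0.1907] jawdir -91.72 tilt [-0.0012 -0.001 ] F [ 0.4 -0.4 -2.2] w 17.7 j [ 0.65  0.18  1.84 -0.    1.13  2.25]
```

View pics/w3.png

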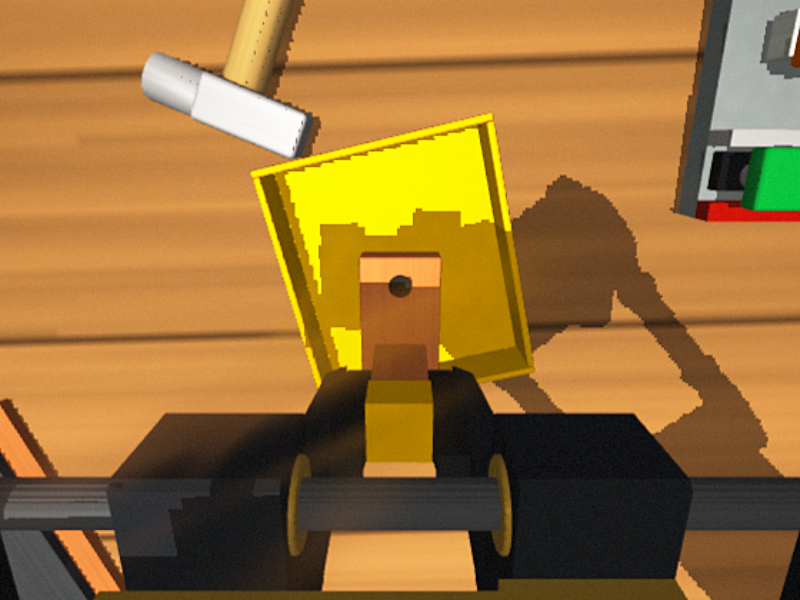

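The foot is held level over the tray, whose rim shows at (255,175)–(530,370); the hammer is clear. Lowering.

apply_moves:
  motion: "0 0 -2.5 0 0 0 255;0 0 -2.5 0 0 0 255;0 0 -2.5 0 0 0 255;0 0 -2.5 0 0 0 255;0 0 -2 0 0 0 255;0 0 -1.1 0 0 0 255;0 0 0 0 0 0 255;0 0 0 0 0 0 150;0 0 0 0 0 0 150;0 0 0 0 0 0 150;0 0 0 0 0 0 150"

```text
time_s: 11.0
eef_pos: [0.4661, 0.3814, 0.2099]
ee_rot: [1.0, -0.017, 0.002, -0.001]
contact_force: [-0.4, 0.1, -0.6]
gripper_width: 0.408
```

apply_moves:
  motion: "0 0 2 0 0 0 150;0 0 3 0 0 0 150;0 0 4 0 0 0 150;0 0 4 0 0 0 150;0.5 -3.5 1 0 0 0 150;0.5 -3.5 0 0 0 0 150;0.5 -3.5 0 0 0 0 150;0.5 -3.5 0 0 0 0 150;0.5 -3.5 0 0 0 0 150"

```text
time_s: 11.75
eef_pos: [0.4902, 0.2046, 0.3495]
ee_rot: [1.0, -0.016, 0.002, -0.001]
contact_force: [0.1, -0.0, 0.3]
gripper_width: 0.41
```

```bash
python3 - <<'E'
from h import *
st(); im,d,c=shot('top'); save(cv2.resize(im[150:300,80:440],(800,333),interpolation=cv2.INTER_CUBIC),'t2.png')
P=cloud(d,c); Z=P[...,2]
for n,b in dict(A=(480,275,527,339),B=(547,267,590,335)).items():
    x0,y0,x1,y1=[int(.7*v) for v in b]; m=np.zeros(Z.shape,bool); m[y0:y1,x0:x1]=1
    p=P[m&(Z>.045)&(Z<.06)]; print(n,len(p),p.mean(0) if len(p) else 0)
E
```

```text
t 11.75 tcp [0.4902 0.2046 0.3495] grasp [0.4906 0.2047 0.2025] jawdir -91.84 tilt [0.003 0.001] F [ 0.1 -0.   0.3] w 36.1 j [ 0.35  0.03  1.97 -0.    1.13  1.95]
A 52 [ 0.54294968 -0.18969166  0.05327851]
B 50 [ 0.55646539 -0.31673444  0.05326298]
```

View pics/t2.png

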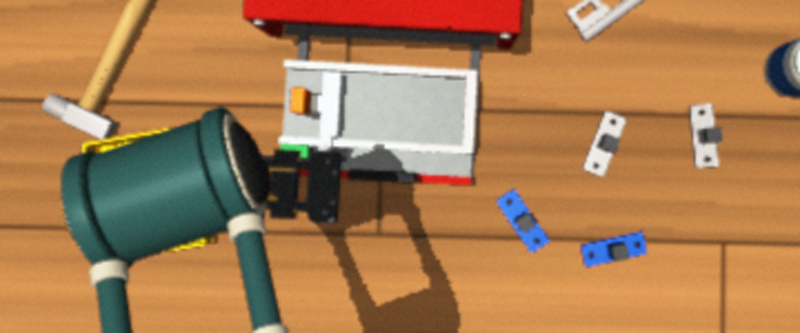

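The track is empty, the follower is back at (330,105), and feet A (605,143) and B (706,135) haven't moved. The arm hides the tray, so I'll check it later. Going to foot A.

apply_moves:
  motion: "0.44 -3.29 0 0 0 -0.027 140;0.44 -3.29 0 0 0 -0.027 140;0.44 -3.29 0 0 0 -0.027 140;0.44 -3.29 0 0 0 -0.027 140;0.44 -3.29 0 0 0 -0.027 140;0.44 -3.29 0 0 0 -0.027 140;0.44 -3.29 0 0 0 -0.027 140;0.44 -3.29 0 0 0 -0.027 140;0.44 -3.29 0 0 0 -0.027 140;0.44 -3.29 0 0 0 -0.027 140;0.44 -3.29 0 0 0 -0.027 140;0.44 -3.29 0 0 0 -0.027 140"

```text
time_s: 12.8
eef_pos: [0.5433, -0.1905, 0.3491]
ee_rot: [0.984, -0.178, 0.001, 0.0]
contact_force: [0.4, 0.7, 0.5]
gripper_width: 0.455
```

```bash
cat >> h.py <<'E'
def footnear(P,x,y,fz=0.):
    Z=P[...,2]-fz; m=(abs(P[...,0]-x)<.06)&(abs(P[...,1]-y)<.06)
    p=P[m&(Z>.046)&(Z<.062)]; q=P[m&(Z>.004)&(Z<.062)&(np.hypot(P[...,0]-x,P[...,1]-y)<.055)]
    print('stub',len(p),p.mean(0).round(4),np.round(np.hstack(cv2.minAreaRect((p[:,:2]*1000).astype(np.float32))[:2]),1),cv2.minAreaRect((p[:,:2]*1000).astype(np.float32))[2],
     'bar',cv2.minAreaRect((q[:,:2]*1000).astype(np.float32)))
E
python3 - <<'E'
from h import *
st(); im,d,c=shot('wrist'); P=cloud(d,c); save(im,'w4.png'); footnear(P,.543,-.19)
E
```

```text
t 12.8 tcp [ 0.5433 -0.1905  0.3491] grasp [ 0.5436 -0.1906  0.2021] jawdir -110.54 tilt [ 0.0023 -0.0008] F [0.4 0.7 0.5] w 40.0 j [-0.38  0.12  1.88  0.    1.14  1.55]
stub 596 [ 0.543  -0.1928  0.0524] [ 542.3 -192.6   18.5   19.3] 69.36759185791016 bar ((542.606201171875, -192.70181274414062), (27.997907638549805, 79.7190933227539), 69.33780670166016)
```

apply_moves:
  motion: "-0.1 -0.2 -3 0 0 0 140;0 0 -3 0 0 0 140;0 0 -3 0 0 0 140;0 0 -3 0 0 0 140;0 0 -2.5 0 0 0 140;0 0 -2 0 0 0 140;0 0 0 0 0 0 140;0 0 0 0 0 0 255;0 0 0 0 0 0 255;0 0 0 0 0 0 255;0 0 0 0 0 0 255;0 0 0 0 0 0 255"
  squeeze: 45

```text
time_s: 13.85
eef_pos: [0.5432, -0.1914, 0.1851]
ee_rot: [0.984, -0.178, 0.002, 0.0]
contact_force: [0.1, -0.2, 6.1]
gripper_width: 0.199
```

```bash
python3 -c "
from h import *
st()"
```

```text
t 13.85 tcp [ 0.5432 -0.1914  0.1851] grasp [ 0.5438 -0.1917  0.0381] jawdir -110.46 tilt [ 0.004  -0.0016] F [ 0.1 -0.2  6.1] w 17.5 j [-0.38  0.31  2.    0.    0.83  1.55]
```

apply_moves:
  motion: "0 0 2 0 0 0 255;0 0 3 0 0 0 255;0 0 3.5 0 0 0 255;0 0 3 0 0 0 255;0.45 2.68 0 0 0 0.0406 255;0.45 2.68 0 0 0 0.0406 255;0.45 2.68 0 0 0 0.0406 255;0.45 2.68 0 0 0 0.0406 255;0.45 2.68 0 0 0 0.0406 255;0.45 2.68 0 0 0 0.0406 255;0.45 2.68 0 0 0 0.0406 255;0.45 2.68 0 0 0 0.0406 255"

```text
time_s: 14.85
eef_pos: [0.5777, 0.0247, 0.2979]
ee_rot: [1.0, -0.015, 0.0, -0.0]
contact_force: [-0.3, 0.0, -2.3]
gripper_width: 0.202
```

apply_moves:
  motion: "0 0 0 0 0 0 255;0 0 0 0 0 0 255"

```text
time_s: 15.02
eef_pos: [0.5778, 0.0246, 0.2978]
ee_rot: [1.0, -0.015, -0.0, 0.0]
contact_force: [0.1, -0.5, -1.7]
gripper_width: 0.204
```

```bash
python3 - <<'E'
from h import *
st(); im,d,c=shot('wrist'); save(cv2.resize(im,(800,600)),'w5.png')
P=cloud(d,c);Z=P[...,2]
# held foot bar & track walls
for n,lo,hi in(('bar',.09,.125),('wall',.044,.054)):
    m=(Z>lo)&(Z<hi)&(P[...,1]>-.04)&(P[...,1]<.2)&(P[...,0]<.66)
    p=P[m]; print(n,len(p),p.min(0).round(4),p.max(0).round(4))
m=(Z>.044)&(Z<.056)&(P[...,1]>.0)&(P[...,1]<.1)&(P[...,0]>.61)&(P[...,0]<.65); p=P[m]
print('far wall x pct',np.percentile(p[:,0],[2,50,98]),np.polyfit(p[:,1],p[:,0],1),len(p))
m=(Z>.056)&(Z<.064)&(P[...,1]<.0)&(P[...,1]>-.04)&(P[...,0]>.53)&(P[...,0]<.65); p=P[m]
print('end stop',np.percentile(p[:,1],[2,50,98]) if len(p) else 0,np.percentile(p[:,0],[2,50,98]) if len(p) else 0,len(p))
E
```

```text
t 15.0167 tcp [0.5778 0.0246 0.2978] grasp [0.5778 0.0246 0.1508] jawdir -91.72 tilt [-0.0001 -0.0002] F [ 0.1 -0.5 -1.7] w 18.0 j [-0.    0.17  1.92 -0.    1.05  1.6 ]
bar 4972 [0.5682 0.0093 0.09  ] [0.617 0.177 0.125]
wall 8857 [ 0.5166 -0.0267  0.044 ] [0.6347 0.2    0.054 ]
far wall x pct [0.62131892 0.62626701 0.63093245] [0.03381544 0.62454852] 2160
end stop [-0.02535504 -0.01913385 -0.0128408 ] [0.53729385 0.58171852 0.61895897] 2367
```

View pics/w5.png

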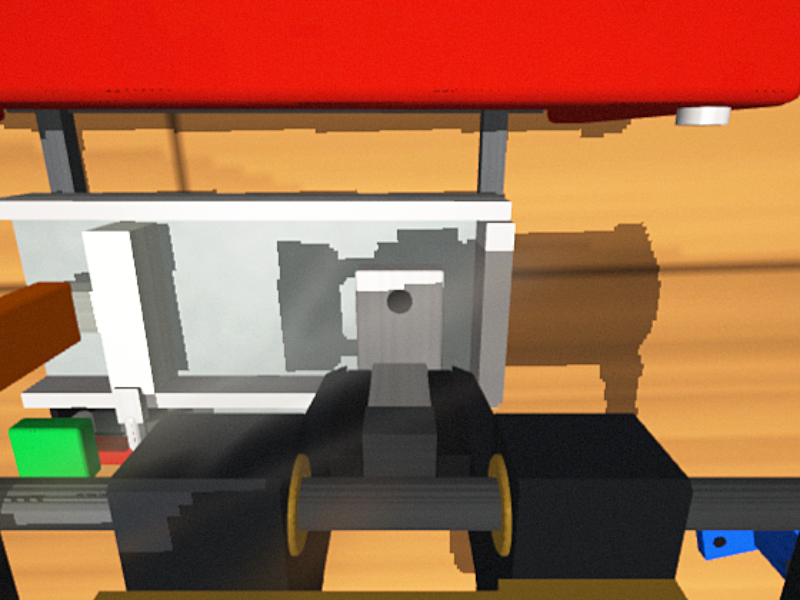

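The foot is square to the track, with its bar end at (400,280) between the walls at rows 210 and 395. Lowering it at track y of about 36 mm.

apply_moves:
  motion: "0.06 0 -2 0 0 0 255;0 0 -2 0 0 0 255;0 0 -1.5 0 0 0 255;0 0 -1 0 0 0 255;0 0 -0.7 0 0 0 255;0 0 -0.5 0 0 0 255;0 0 -0.4 0 0 0 255;0 0 -0.2 0 0 0 255;0 0 0 0 0 0 255;0 0 0 0 0 0 255"

```text
time_s: 15.9
eef_pos: [0.5791, 0.0234, 0.2154]
ee_rot: [1.0, -0.016, 0.001, -0.0]
contact_force: [1.4, 0.5, -1.0]
gripper_width: 0.201
```

```bash
python3 -c "
from h import *
st()"
```

```text
t 15.9 tcp [0.5791 0.0234 0.2154] grasp [0.5793 0.0234 0.0684] jawdir -91.86 tilt [0.0015 0.    ] F [ 1.4  0.5 -1. ] w 17.7 j [-0.    0.27  1.97  0.    0.89  1.6 ]
```

apply_moves:
  motion: "0 0 -0.05 0 0 0 180;0 0 0 0 0 0 180;0 0 0 0 0 0 180;0 0 0 0 0 0 180;0 0 1.5 0 0 0 180;0 0 3 0 0 0 180;0 0 3.5 0 0 0 180;0 0 3 0 0 0 180;0 0 0 0 0 0 180"

```text
time_s: 16.65
eef_pos: [0.5814, 0.0235, 0.332]
ee_rot: [1.0, -0.016, 0.006, -0.0]
contact_force: [1.1, 0.6, 0.5]
gripper_width: 0.296
```

```bash
python3 - <<'E'
from h import *
st(); im,d,c=shot('wrist'); P=cloud(d,c); save(cv2.resize(im,(800,600)),'w6.png'); footnear(P,.579,.0234,.03)
E
```

```text
t 16.65 tcp [0.5814 0.0235 0.332 ] grasp [0.5832 0.0235 0.185 ] jawdir -91.85 tilt [ 0.0128 -0.    ] F [1.1 0.6 0.5] w 26.1 j [-0.    0.14  1.89  0.    1.1   1.6 ]
stub 762 [0.579  0.0228 0.0823] [578.2  22.9  17.9  18.9] 88.18537902832031 bar ((578.3036499023438, 15.932945251464844), (82.44795227050781, 102.32227325439453), 88.36820983886719)
```

View pics/w6.png

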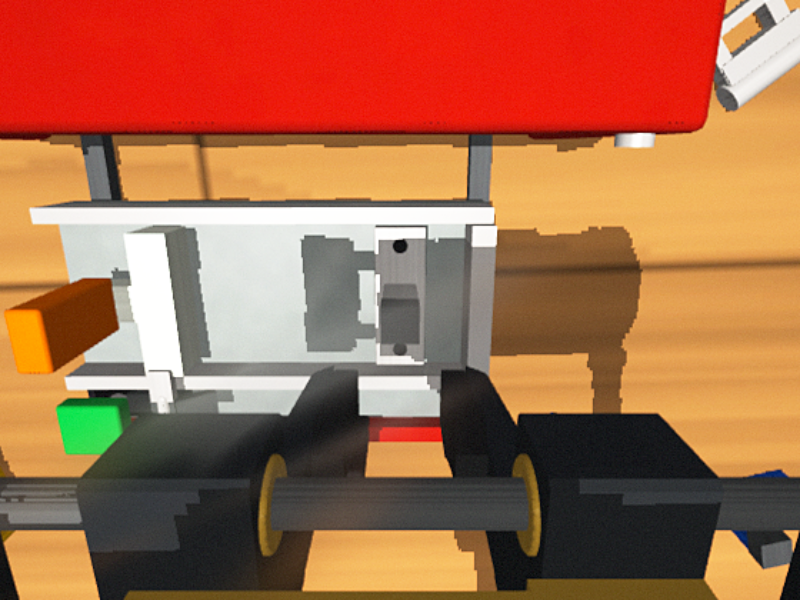

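Foot A sits flat in the track at (400,300). Going to foot B.

apply_moves:
  motion: "-0.22 -3.11 0 0 0 0.012 140;-0.22 -3.11 0 0 0 0.012 140;-0.22 -3.11 0 0 0 0.012 140;-0.22 -3.11 0 0 0 0.012 140;-0.22 -3.11 0 0 0 0.012 140;-0.22 -3.11 0 0 0 0.012 140;-0.22 -3.11 0 0 0 0.012 140;-0.22 -3.11 0 0 0 0.012 140;-0.22 -3.11 0 0 0 0.012 140;-0.22 -3.11 0 0 0 0.012 140;-0.22 -3.11 0 0 0 0.012 140;0 0 0 0 0 0 140"

```text
time_s: 17.7
eef_pos: [0.5533, -0.3233, 0.3227]
ee_rot: [0.999, 0.048, -0.001, 0.001]
contact_force: [0.6, -0.4, 0.0]
gripper_width: 0.453
```

```bash
python3 - <<'E'
from h import *
st(); im,d,c=shot('wrist'); P=cloud(d,c); save(cv2.resize(im,(800,600)),'w7.png'); footnear(P,.5555,-.319)
P=np.load('top0.npz')['P'];m=(P[...,2]>.09)&(P[...,2]<.13)&(P[...,1]<-.36)&(P[...,1]>-.52)&(P[...,0]>.5)&(P[...,0]<.75);p=P[m];print('tin',p.min(0),p.max(0))
E
```

```text
t 17.7 tcp [ 0.5533 -0.3233  0.3227] grasp [ 0.5531 -0.3235  0.1757] jawdir -84.48 tilt [-0.0013 -0.0017] F [ 0.6 -0.4  0. ] w 39.9 j [-0.57  0.26  1.76 -0.    1.12  0.91]
stub 678 [ 0.5565 -0.3194  0.0524] [ 555.9 -319.4   18.9   18.3] 5.756999969482422 bar ((555.728271484375, -318.9290771484375), (80.03422546386719, 27.822166442871094), 6.027712821960449)
tin [ 0.60840565 -0.4615402   0.09025151] [ 0.67696337 -0.39391215  0.11570292]
```

View pics/w7.png

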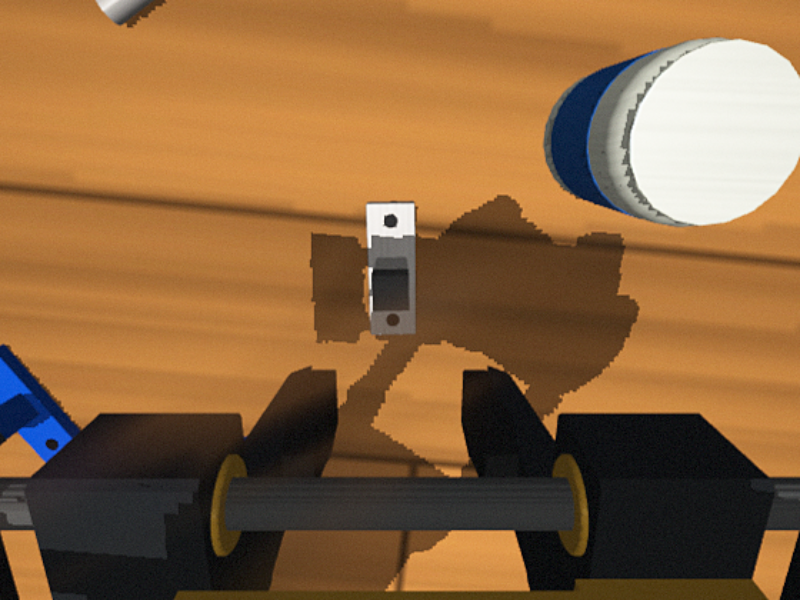

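B stands alone at (391,270), 6° off the x axis. The gripper body will pass about 10 mm from the tin, which is enough.

apply_moves:
  motion: "0.25 0.42 -1 0 0 0 140;0 0 -3 0 0 0 140;0 0 -3 0 0 0 140;0 0 -3 0 0 0 140;0 0 -2.3 0 0 0 140;0 0 -1.5 0 0 0 140;0 0 0 0 0 0 140;0 0 0 0 0 0 255;0 0 0 0 0 0 255;0 0 0 0 0 0 255;0 0 0 0 0 0 255;0 0 0 0 0 0 255"

```text
time_s: 18.75
eef_pos: [0.5576, -0.3147, 0.1878]
ee_rot: [0.999, 0.05, 0.001, 0.001]
contact_force: [0.6, -0.4, 1.7]
gripper_width: 0.203
```

```bash
python3 -c "
from h import *
st()"
```

```text
t 18.75 tcp [ 0.5576 -0.3147  0.1878] grasp [ 0.558  -0.3149  0.0408] jawdir -84.3 tilt [ 0.0026 -0.0013] F [ 0.6 -0.4  1.7] w 17.9 j [-0.55  0.41  1.85  0.    0.88  0.92]
```

apply_moves:
  motion: "0 0 2 0 0 0 255;0 0 3 0 0 0 255;0 0 3.5 0 0 0 255;0 0 3 0 0 0 255;0 0 0 0 0 0 255"

```text
time_s: 19.17
eef_pos: [0.5593, -0.316, 0.3099]
ee_rot: [0.999, 0.05, 0.006, 0.004]
contact_force: [1.2, -1.4, -0.5]
gripper_width: 0.203
```

apply_moves:
  motion: "0.18 3.21 0 0 0 -0.011 255;0.18 3.21 0 0 0 -0.011 255;0.18 3.21 0 0 0 -0.011 255;0.18 3.21 0 0 0 -0.011 255;0.18 3.21 0 0 0 -0.011 255;0.18 3.21 0 0 0 -0.011 255;0.18 3.21 0 0 0 -0.011 255;0.18 3.21 0 0 0 -0.011 255;0.18 3.21 0 0 0 -0.011 255;0.18 3.21 0 0 0 -0.011 255;0.18 3.21 0 0 0 -0.011 255;0.18 3.21 0 0 0 -0.011 255"

```text
time_s: 20.17
eef_pos: [0.5779, 0.0722, 0.3007]
ee_rot: [1.0, -0.017, -0.0, -0.0]
contact_force: [-0.1, 0.3, -1.4]
gripper_width: 0.199
```

apply_moves:
  motion: "0 0 0 0 0 0 255;0 0 0 0 0 0 255"

```text
time_s: 20.33
eef_pos: [0.578, 0.0722, 0.3006]
ee_rot: [1.0, -0.015, -0.0, 0.0]
contact_force: [-0.2, -1.2, -1.3]
gripper_width: 0.199
```

```bash
python3 - <<'E'
from h import *
st(); im,d,c=shot('wrist'); save(cv2.resize(im,(800,600)),'w8.png')
P=cloud(d,c);Z=P[...,2]
m=(Z>.09)&(Z<.125)&(P[...,1]>.05)&(P[...,1]<.09)&(P[...,0]<.66); p=P[m]; print(len(p),p.min(0),p.max(0))
print('bar',cv2.minAreaRect((p[:,:2]*1000).astype(np.float32)))
E
```

```text
t 20.3333 tcp [0.578  0.0722 0.3006] grasp [0.5779 0.0722 0.1536] jawdir -91.67 tilt [-0.0008 -0.0002] F [-0.2 -1.2 -1.3] w 17.5 j [ 0.08  0.18  1.91 -0.    1.06  1.68]
4230 [0.53959173 0.05669859 0.11224739] [0.61561574 0.08542588 0.12498893]
bar ((577.6829223632812, 71.53427124023438), (28.12660789489746, 75.52082061767578), 88.39537811279297)
```

View pics/w8.png

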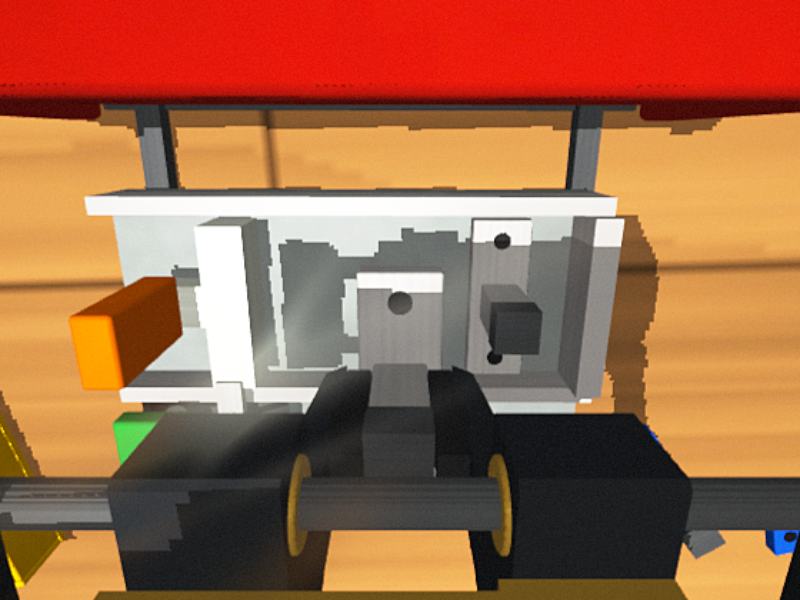

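B's bar end is at (400,285), with foot A undisturbed at (500,300). It sits about 2 mm toward -x, so I'll correct that while lowering.

apply_moves:
  motion: "0.25 0 -2 0 0 0 255;0 0 -2 0 0 0 255;0 0 -1.5 0 0 0 255;0 0 -1 0 0 0 255;0 0 -0.7 0 0 0 255;0 0 -0.5 0 0 0 255;0 0 -0.4 0 0 0 255;0 0 -0.1 0 0 0 255;0 0 0 0 0 0 255;0 0 0 0 0 0 255"

```text
time_s: 21.22
eef_pos: [0.5814, 0.0707, 0.2199]
ee_rot: [1.0, -0.016, 0.001, -0.0]
contact_force: [0.3, -0.3, -1.6]
gripper_width: 0.202
```

```bash
python3 -c "
from h import *
st()"
```

```text
t 21.2167 tcp [0.5814 0.0707 0.2199] grasp [0.5815 0.0707 0.0729] jawdir -91.86 tilt [0.0012 0.0001] F [ 0.3 -0.3 -1.6] w 17.7 j [ 0.08  0.28  1.96 -0.    0.91  1.68]
```

apply_moves:
  motion: "0 0 -0.1 0 0 0 255;0 0 -0.1 0 0 0 255;0 0 0 0 0 0 255;0 0 0 0 0 0 180;0 0 0 0 0 0 180;0 0 0 0 0 0 180;0 0 1.5 0 0 0 180;0 0 3 0 0 0 180;0 0 3.5 0 0 0 180;0 0 3 0 0 0 180;0 0 0 0 0 0 180"

```text
time_s: 22.13
eef_pos: [0.5837, 0.071, 0.335]
ee_rot: [1.0, -0.016, 0.006, -0.001]
contact_force: [1.4, -0.5, -0.0]
gripper_width: 0.295
```

```bash
python3 - <<'E'
from h import *
st(); im,d,c=shot('wrist'); P=cloud(d,c); save(cv2.resize(im,(800,600)),'w9.png'); Z=P[...,2]
im,d,c=shot('top'); save(cv2.resize(im[150:300,80:440],(800,333),interpolation=cv2.INTER_CUBIC),'t3.png')
for x,y in((.579,.0228),(.5805,.0707)):
    p=P[(Z>.076)&(Z<.095)&(np.hypot(P[...,0]-x,P[...,1]-y)<.02)]; print(len(p),p.mean(0),cv2.minAreaRect((p[:,:2]*1000).astype(np.float32)))
    p=P[(Z>.034)&(Z<.046)&(abs(P[...,1]-y)<.01)&(abs(P[...,0]-x)<.045)];print('bar top z',np.median(p[:,2]),p[:,0].min(),p[:,0].max())
hsv=cv2.cvtColor(im,cv2.COLOR_RGB2HSV); gr=(hsv[...,0]>45)&(hsv[...,0]<75)&(hsv[...,1]>150)
P=cloud(d,c); m=gr&(P[...,2]>.06)&(P[...,2]<.08)&(abs(P[...,1]-.19)<.05); print('pad',cv2.minAreaRect((P[m][:,:2]*1000).astype(np.float32)),np.median(P[m][:,2]))
E
```

```text
t 22.1333 tcp [0.5837 0.071  0.335 ] grasp [0.5856 0.0711 0.188 ] jawdir -91.85 tilt [0.0127 0.001 ] F [ 1.4 -0.5 -0. ] w 26.0 j [0.08 0.15 1.87 0.   1.11 1.68]
815 [0.57884483 0.02340053 0.08214884] ((577.939697265625, 22.9453125), (19.006439208984375, 19.56410026550293), 88.0606689453125)
bar top z 0.03844427473395301 0.5346704262682106 0.6182640162979375
774 [0.57962937 0.0699475  0.08233442] ((578.7241821289062, 69.97105407714844), (18.057863235473633, 19.485654830932617), 88.32512664794922)
bar top z 0.03842261709925408 0.5360271154839682 0.6192151974208285
pad ((518.497314453125, 176.6648712158203), (1.8276176452636719, 21.518142700195312), 84.03045654296875) 0.06689737547426088
```

View pics/w9.png

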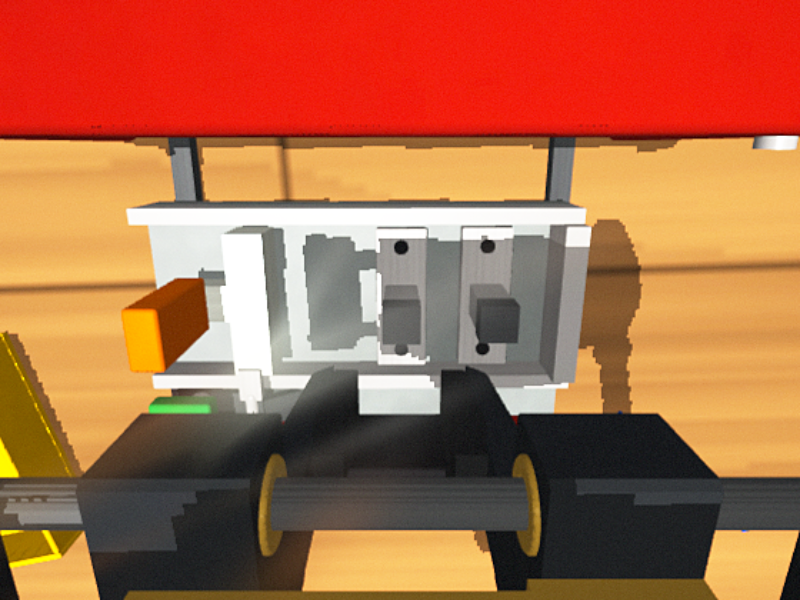

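View pics/t3.png

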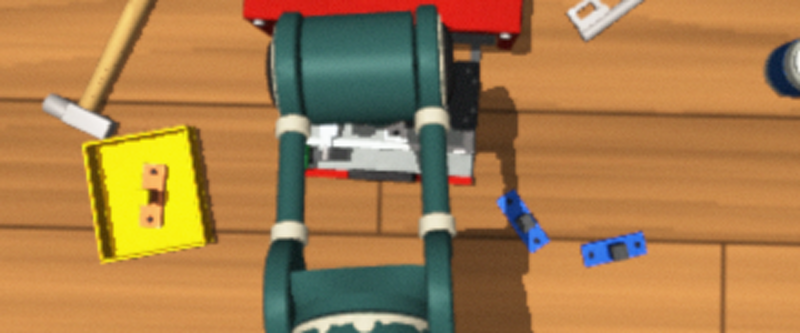

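The wrist view shows both feet flat across the track at (402,300) and (488,300), with the follower at (250,300). The top crop shows the spoiled foot upright in the tray at (152,195) and only blue feet left on the bench. Now the green pad.

apply_moves:
  motion: "-0.8 1.48 0 0 0 0 255;-0.8 1.48 0 0 0 0 255;-0.8 1.48 0 0 0 0 255;-0.8 1.48 0 0 0 0 255;-0.8 1.48 0 0 0 0 255;-0.8 1.48 0 0 0 0 255;-0.8 1.48 0 0 0 0 255;-0.8 1.48 0 0 0 0 255;0 0 -3 0 0 0 255;0 0 -3 0 0 0 255;0 0 -2 0 0 0 255;0 0 0 0 0 0 255"

```text
time_s: 23.23
eef_pos: [0.5132, 0.1881, 0.2404]
ee_rot: [1.0, -0.016, -0.006, 0.002]
contact_force: [-0.6, -0.8, -0.9]
gripper_width: 0.003
```

```bash
python3 - <<'E'
from h import *
st(); im,d,c=shot('wrist'); P=cloud(d,c); save(im,'w10.png')
hsv=cv2.cvtColor(im,cv2.COLOR_RGB2HSV); m=(hsv[...,0]>45)&(hsv[...,0]<75)&(hsv[...,1]>150)&(P[...,2]>.06)&(P[...,2]<.08)
p=P[m];print('pad',len(p),cv2.minAreaRect((p[:,:2]*1000).astype(np.float32)) if len(p)>3 else 0, np.median(p[:,2]) if len(p) else 0)
E
```

```text
t 23.2333 tcp [0.5132 0.1881 0.2404] grasp [0.5114 0.1876 0.0934] jawdir -91.83 tilt [-0.0123 -0.0039] F [-0.6 -0.8 -0.9] w 0.3 j [ 0.31  0.19  2.02 -0.    0.94  1.91]
pad 1587 ((515.9470825195312, 135.4495849609375), (73.35884094238281, 147.31674194335938), 16.42132568359375) 0.06835196940535819
```

apply_moves:
  motion: "0.2 0.1 0 0 0 0 255;0 0 -0.4 0 0 0 255;0 0 -0.4 0 0 0 255;0 0 -0.3 0 0 0 255;0 0 -0.3 0 0 0 255;0 0 -0.2 0 0 0 255;0 0 0 0 0 0 255;0 0 0 0 0 0 255"

```text
time_s: 23.95
eef_pos: [0.5192, 0.1901, 0.2317]
ee_rot: [1.0, -0.016, 0.001, -0.0]
contact_force: [-0.1, -1.2, 1.0]
gripper_width: 0.007
```

```bash
python3 - <<'E'
from h import *
st(); im,d,c=shot('wrist'); save(im,'w11.png')
E
```

```text
t 23.95 tcp [0.5192 0.1901 0.2317] grasp [0.5194 0.1902 0.0847] jawdir -91.86 tilt [0.0011 0.0003] F [-0.1 -1.2  1. ] w 0.6 j [ 0.31  0.21  2.02 -0.    0.91  1.91]
```

View pics/w11.png

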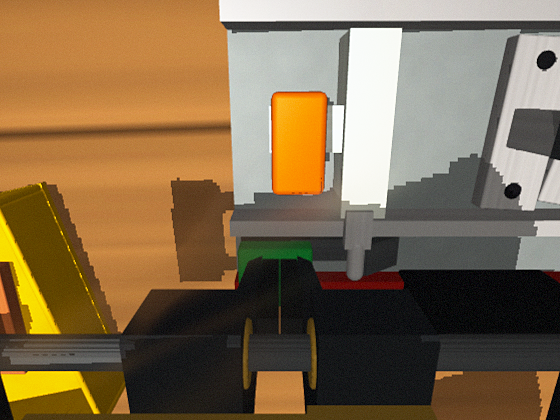

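The fingers sit centrally over the pad at (275,255) but aren't pressing yet. Going further down.

apply_moves:
  motion: "0 0 -0.3 0 0 0 255;0 0 -0.3 0 0 0 255;0 0 -0.2 0 0 0 255;0 0 0 0 0 0 255;0 0 0 0 0 0 255"

```text
time_s: 24.42
eef_pos: [0.5195, 0.1903, 0.2238]
ee_rot: [1.0, -0.016, 0.001, -0.0]
contact_force: [-0.4, -0.1, 5.8]
gripper_width: 0.008
```

```bash
python3 - <<'E'
from h import *
st(); im,d,c=shot('wrist'); P=cloud(d,c); Z=P[...,2]
p=P[(Z>.095)&(Z<.113)&(abs(P[...,0]-.583)<.03)&(P[...,1]<.24)]; print('handle',len(p),p.mean(0) if len(p) else 0)
E
```

```text
t 24.4167 tcp [0.5195 0.1903 0.2238] grasp [0.5196 0.1903 0.0768] jawdir -91.85 tilt [0.0012 0.0004] F [-0.4 -0.1  5.8] w 0.7 j [0.31 0.22 2.03 0.   0.9  1.91]
handle 0 0
```

apply_moves:
  motion: "0 0 -0.2 0 0 0 255;0 0 0 0 0 0 255;0 0 0 0 0 0 255;0 0 0 0 0 0 255;0 0 0.5 0 0 0 255;0 0 1 0 0 0 255;0 0 2 0 0 0 255;0 0 3 0 0 0 255;0 0 3 0 0 0 255;0 0 0 0 0 0 255"

```text
time_s: 25.3
eef_pos: [0.5211, 0.1908, 0.3224]
ee_rot: [1.0, -0.016, 0.005, -0.002]
contact_force: [1.8, 0.3, 1.0]
gripper_width: 0.003
```

```bash
python3 - <<'E'
from h import *
st(); im,d,c=shot('wrist'); save(cv2.resize(im,(800,600)),'w12.png')
E
```

```text
t 25.3 tcp [0.5211 0.1908 0.3224] grasp [0.5224 0.1912 0.1754] jawdir -91.86 tilt [0.0092 0.003 ] F [1.8 0.3 1. ] w 0.3 j [0.31 0.1  1.95 0.   1.08 1.91]
```

View pics/w12.png

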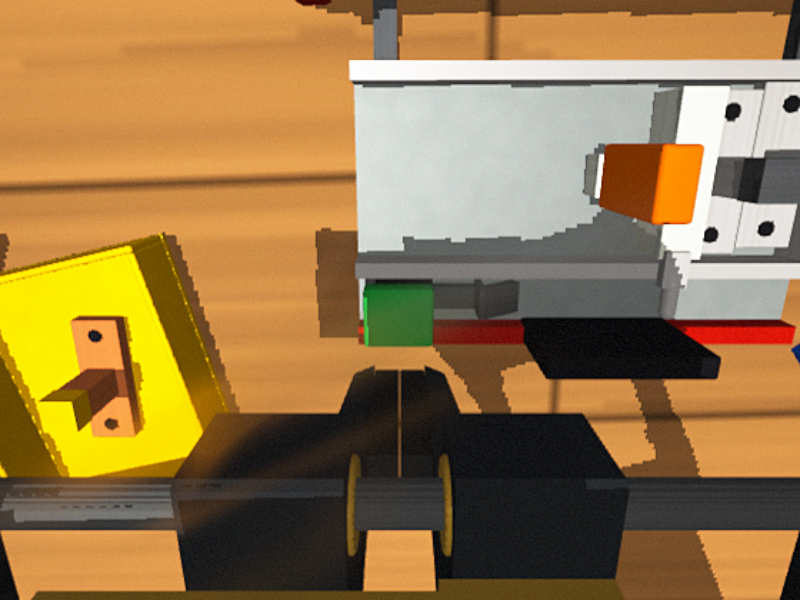

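The follower has closed on the row: the handle is at (655,180) with both feet pressed together, the pad is up again, and the spoiled foot is standing in the tray. Now the push tab.

apply_moves:
  motion: "-1.2 -2.1 0 0 0 0 255;-1.2 -2.1 0 0 0 0 255;-1.2 -2.1 0 0 0 0 255;-1.2 -2.1 0 0 0 0 255;-1.3 -2.1 0 0 0 0 255;0 0 0 0 0 0 255;0 0 -3 0 0 0 255;0 0 -3 0 0 0 255;0 0 -2 0 0 0 255;0 0 -1.4 0 0 0 255;0 0 0 0 0 0 255;0 0 0 0 0 0 255"

```text
time_s: 26.35
eef_pos: [0.4571, 0.0853, 0.2206]
ee_rot: [1.0, -0.016, -0.002, 0.0]
contact_force: [-0.8, -0.1, 0.8]
gripper_width: 0.005
```

```bash
python3 -c "
from h import *
st()"
```

```text
t 26.35 tcp [0.4571 0.0853 0.2206] grasp [0.4565 0.0852 0.0736] jawdir -91.85 tilt [-0.0041 -0.0004] F [-0.8 -0.1  0.8] w 0.4 j [0.13 0.07 2.21 0.   0.87 1.73]
```

apply_moves:
  motion: "0.7 -0.02 0 0 0 0 255;0.7 -0.02 0 0 0 0 255;0.7 -0.02 0 0 0 0 255;0.7 -0.02 0 0 0 0 255;0.7 -0.02 0 0 0 0 255;0.7 -0.02 0 0 0 0 255;0.7 -0.02 0 0 0 0 255;0.7 -0.02 0 0 0 0 255;0.7 -0.02 0 0 0 0 255;0.7 -0.02 0 0 0 0 255;0.7 -0.02 0 0 0 0 255;0.7 -0.02 0 0 0 0 255"

```text
time_s: 27.35
eef_pos: [0.5427, 0.0826, 0.2222]
ee_rot: [1.0, -0.016, -0.0, 0.0]
contact_force: [-3.9, 0.2, 2.9]
gripper_width: 0.004
```

apply_moves:
  motion: "0.6 -0.02 0 0 0 0 255;0.6 -0.02 0 0 0 0 255;0.6 -0.02 0 0 0 0 255;0.6 -0.02 0 0 0 0 255;0.6 -0.02 0 0 0 0 255;0.6 -0.02 0 0 0 0 255;0.6 -0.02 0 0 0 0 255;0.6 -0.02 0 0 0 0 255;0.6 -0.02 0 0 0 0 255;0.5 -0.02 0 0 0 0 255;0 0 0 0 0 0 255"

```text
time_s: 28.27
eef_pos: [0.6006, 0.0808, 0.2219]
ee_rot: [1.0, -0.016, -0.002, 0.0]
contact_force: [-8.6, 0.8, 6.7]
gripper_width: 0.005
```

```bash
python3 -c "
from h import *
st()"
```

```text
t 28.2667 tcp [0.6006 0.0808 0.2219] grasp [0.6001 0.0808 0.0749] jawdir -91.86 tilt [-0.0039  0.0001] F [-8.6  0.8  6.7] w 0.4 j [0.09 0.31 1.91 0.   0.93 1.7 ]
```

In the detent now. Pushing on in small steps.

apply_moves:
  motion: "0.3 -0.01 0 0 0 0 255;0.3 -0.01 0 0 0 0 255;0.2 -0.01 0 0 0 0 255;0.2 0 0 0 0 0 255;0 0 0 0 0 0 255;0 0 0 0 0 0 255"

```text
time_s: 28.77
eef_pos: [0.6102, 0.0805, 0.2218]
ee_rot: [1.0, -0.016, -0.002, 0.0]
contact_force: [-7.7, 0.4, 4.3]
gripper_width: 0.007
```

```bash
python3 -c "
from h import *
st()"
```

```text
t 28.7667 tcp [0.6102 0.0805 0.2218] grasp [0.6097 0.0805 0.0748] jawdir -91.85 tilt [-0.0035 -0.    ] F [-7.7  0.4  4.3] w 0.6 j [0.09 0.33 1.89 0.   0.93 1.69]
```

apply_moves:
  motion: "0.2 0 0 0 0 0 255;0.2 0 0 0 0 0 255;0.2 0 0 0 0 0 255;0 0 0 0 0 0 255;0 0 0 0 0 0 255"

```text
time_s: 29.18
eef_pos: [0.6123, 0.0806, 0.2218]
ee_rot: [1.0, -0.016, -0.008, 0.0]
contact_force: [-26.6, 0.3, 20.8]
gripper_width: 0.003
```

```bash
python3 -c "
from h import *
st()"
```

```text
t 29.1833 tcp [0.6123 0.0806 0.2218] grasp [0.6098 0.0805 0.0748] jawdir -91.86 tilt [-0.0165 -0.0006] F [-26.6   0.3  20.8] w 0.2 j [0.09 0.33 1.88 0.   0.95 1.69]
```

It's hard against the stop: the force rose to 27 N with no travel. Backing off and checking.

apply_moves:
  motion: "-0.7 0 0 0 0 0 255;-2 0 0 0 0 0 255;-3 0 0 0 0 0 255;-3 0 0 0 0 0 255;0 0 3 0 0 0 255;0 0 4 0 0 0 255;-1 -3 3 0 0 0 255;-1 -4 0 0 0 0 255;-1 -4 0 0 0 0 255;-1 -4 0 0 0 0 255;-1 -4 0 0 0 0 255;-1 -4 0 0 0 0 255"

```text
time_s: 30.18
eef_pos: [0.4707, -0.1505, 0.3219]
ee_rot: [1.0, -0.016, 0.002, 0.001]
contact_force: [0.5, -0.1, 0.7]
gripper_width: 0.005
```

apply_moves:
  motion: "0 -4 0 0 0 0 255;0 -4 0 0 0 0 255;0 -4 0 0 0 0 255;0 -4 0 0 0 0 255;0 0 0 0 0 0 255"

```text
time_s: 30.6
eef_pos: [0.4711, -0.3152, 0.3221]
ee_rot: [1.0, -0.019, 0.002, 0.003]
contact_force: [1.3, -0.9, 0.1]
gripper_width: 0.007
```

```bash
python3 - <<'E'
from h import *
st()
im,d,c=shot('top'); P=cloud(d,c); Z=P[...,2]
a=cv2.resize(im[60:300,80:480],(800,480)); save(a,'t4.png')
z0=np.load('top0.npz')['P']
m=(Z>.08)&(Z<.1)&(abs(P[...,1]-.084)<.05)&(P[...,0]<.65)&(P[...,0]>.45); p=P[m]; print('tab now',cv2.minAreaRect((p[:,:2]*1000).astype(np.float32)),len(p))
E
```

```text
t 30.6 tcp [ 0.4711 -0.3152  0.3221] grasp [ 0.4718 -0.3162  0.1751] jawdir -92.13 tilt [ 0.0047 -0.0067] F [ 1.3 -0.9  0.1] w 0.6 j [-0.63  0.12  1.93 -0.    1.08  0.98]
tab now ((626.3924560546875, 82.92012023925781), (77.13516998291016, 12.036543846130371), 87.92939758300781) 137
```

View pics/t4.png

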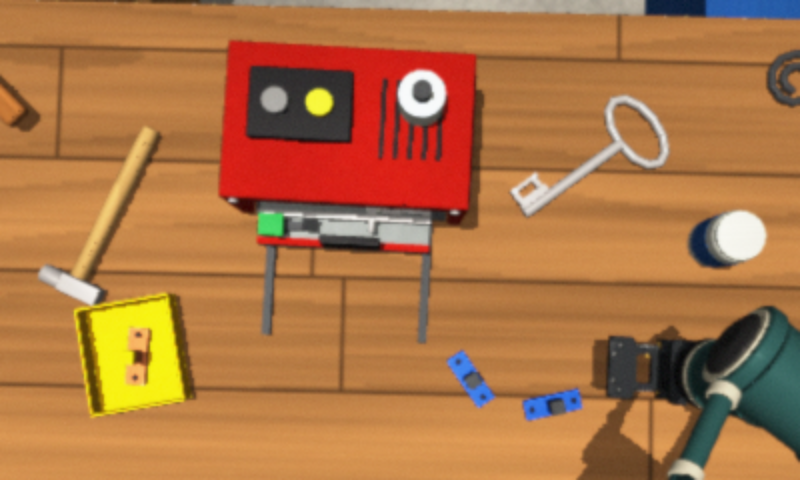

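The top view shows the drawer home: the tab at (350,241) has moved 129.8 mm. The spoiled foot is in the tray, and the key, tin, hammer and blue feet are where they were. Handing in.

```bash
python3 -c "
from h import *
st(); print(robot.close_job())"
```

```text
t 30.65 tcp [ 0.471  -0.3125  0.3216] grasp [ 0.4715 -0.313   0.1746] jawdir -92.14 tilt [ 0.0034 -0.0034] F [ 0.3  1.7 -0.2] w 0.3 j [-0.63  0.12  1.93 -0.    1.08  0.98]
the job is handed in; nothing more can be done
None
```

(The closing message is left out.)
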